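# Fetch the rear bottle from a lane rack

### The job

The blue-capped bottle at the back of one lane of the bottle rack is needed: slide the two bottles in front of it out and stand them together in the steel tray, then bring the blue-capped bottle to the round grey holder and stand it upright in its pocket. Then slide the two others back into the same lane, each to the place where it stood before, so that at the end all bottles stand upright and every one but the blue-capped is where it was at the start; do not knock any bottle over, and never take the black-capped bottle out.

Things in the scene. Friction and masses are not known exactly. Their poses are not given: they have to be found in the camera images.
- blue_mid (a point): Amber bottle, blue screw cap. Body 42 mm across up to 54 mm above its foot, shoulder to 59, neck 22 mm across, cap 26 mm across from 70 to 94 mm (grasp the cap). About 0.11 kg. Point: its centre, 47 mm above the foot; z up along the bottle. At the start it is the rearmost bottle of one of the rack's two lanes.
- black_mid (a point): Amber bottle, black screw cap. Body 42 mm across up to 54 mm above its foot, shoulder to 59, neck 22 mm across, cap 26 mm across from 70 to 94 mm (grasp the cap). About 0.11 kg. Point: its centre, 47 mm above the foot; z up along the bottle. At the start it is the rearmost bottle of the lane without the blue-capped one.
- red_mid (a point): Amber bottle, red screw cap. Body 42 mm across up to 54 mm above its foot, shoulder to 59, neck 22 mm across, cap 26 mm across from 70 to 94 mm (grasp the cap). About 0.11 kg. Point: its centre, 47 mm above the foot; z up along the bottle. At the start it is in the front or middle place of either lane.
- yellow_mid (a point): Amber bottle, yellow screw cap. Body 42 mm across up to 54 mm above its foot, shoulder to 59, neck 22 mm across, cap 26 mm across from 70 to 94 mm (grasp the cap). About 0.11 kg. Point: its centre, 47 mm above the foot; z up along the bottle. At the start it is in the front or middle place of either lane.
- green_mid (a point): Amber bottle, green screw cap. Body 42 mm across up to 54 mm above its foot, shoulder to 59, neck 22 mm across, cap 26 mm across from 70 to 94 mm (grasp the cap). About 0.11 kg. Point: its centre, 47 mm above the foot; z up along the bottle. At the start it is in the front or middle place of either lane.
- white_mid (a point): Amber bottle, white screw cap. Body 42 mm across up to 54 mm above its foot, shoulder to 59, neck 22 mm across, cap 26 mm across from 70 to 94 mm (grasp the cap). About 0.11 kg. Point: its centre, 47 mm above the foot; z up along the bottle. At the start it is in the front or middle place of either lane.
- rack: White rack, fixed; floor 4 mm above bench. Two lanes along its x, centred at y = +33 and -33 mm, each with bottles at about x = -48 (front), 0, +48 mm (rear; stop at +74). Only the front (-x) is open. Walls 50 mm apart (4 mm play each side), flaring to 66 mm from x = -60 to -84. The next lane's caps leave 40 mm between caps. Origin: bench level, under the middle places.
- slot_front (a point): Front end, midway between the lanes, of the rack's aluminium lips (at rack x = -57 mm; same axes). Lips 69 to 72 mm above bench leave a 30 mm slot over each lane: neck and cap stick out (cap at 74 to 98 mm), the body cannot be lifted (6 mm play), so bottles only slide in or out. Free to lift when centred beyond rack x = -82; the floor goes on in front as an apron to x = -142.
- tray: Shallow open steel tray, fixed, 83 mm (x) by 141 mm (y), walls 2 mm thick and 20 mm high, floor 2 mm thick; room for two bottles side by side along its y axis, for example 34 mm either side of its middle. Origin: centre of its underside, on the bench; z up.
- holder: Round grey weighted bottle holder, fixed, 77 mm across and 26 mm high with a round pocket about 56 mm wide at the mouth and a floor 6 mm above the bench. Origin: centre of its underside, on the bench; z up.

How it is judged:
By the outcome, as a careful person would: the job done as asked, in the order asked, and still so for the second after the job is handed in, with the robot touching nothing.
It also fails if it takes over 115 s, if anything falls off the work surface, if the arm or the gripper's body presses on something with over 40 N, if the wrist force passes 120 N, or if a joint passes its speed limit or range.

### The arm

A 7-joint arm with a two-finger parallel gripper is mounted at the origin on a cart in front of the work surface, level with it; the furniture and walls round the work are solid. World frame = base frame: x ahead of the robot, y to its left, z up, the work surface at z = 0. Lengths are in m, angles in degrees, forces in N, time in s.
With the tool pointing down it reaches from about 0.425 to 0.875 m from the base axis. Payload 4.7 kg.
Tool frame: the origin (TCP) lies on the mounting face of the last link; the fingertips stand 182 mm ahead of it and the grasp point (between the pads) lies 164 mm ahead of it; z points along the fingers, y is the line along which they close (so a half turn about z gives the same grasp; the last joint's range is limited). The gripper opens to 87 mm and grips with 3 to 60 N. Pads are 19 mm wide; open, the fingers measure 117 mm over their backs; the gripper's body (75 mm by 190 mm) begins 51 mm behind the grasp point.
Start: joints at [65.036, 18.392, -4.016, 83.108, 1.295, 78.541, -3.26], TCP at [0.283, -0.585, 0.405] pointing down, gripper open.
Joint ranges: [-163.93, 163.93], [-17.29, 119.83], [-79.2, 71.16], [3.27, 140.29], [-89.18, 269.18], [5.43, 117.66], [-154.24, 154.24]. Speed limits (degrees/s): [147.25, 147.25, 180, 180, 180, 180, 180].

### API

Orientations are given as [roll, pitch, yaw] about the fixed x, y, z axes, in that order (R = Rz(yaw) Ry(pitch) Rx(roll)).
In Python, from cell import env gives the robot as it stands.
- The arm moves only by the tool servo_tool, never from a script. Its argument "plan" is a list of rows, each an object with "xyz": the shift along the tool's x, y, z in cm, a list of three; "twist": the turn, a rotation vector about the tool's x, y, z in degrees, a list of three; "jaw": the closure, from 0 (fully open) to 1 (shut). In form: [{"xyz": [x, y, z], "twist": [wx, wy, wz], "jaw": jaw}, ...]. A call has 1 to 10 rows; each row is the pose to reach, as a shift and turn from the pose commanded when the call began, along the tool's axes at that moment; what a row does not reach only later rows make up. A row lasts 1/12 s, in which the tool goes at most 41.7 mm and 7.16 degrees, less where a joint would pass 70% of its speed; a pose out of reach is approached as far as the arm can. A call with a gripper value outside its range is refused whole. The fingers move at their own pace and stop on an object; "newtons" is the grip in N (left out, the last holds). Time passes only in rows, so rows that repeat a pose let the fingers close. It gives the time, the measured TCP pose, the force, the opening and the grip force at its end, in the units of the state.
- env.get_obs(): the state, without advancing time (a new reading comes with each control period).
- env.read_camera(name): name is "scene" or "top" or "wrist"; returns a dict with "img" (480x640x3 uint8, red, green, blue), "camera_matrix" (3x3 intrinsics, pixels), "R" (3x3) and "t" (3): a world point X has camera coordinates R X + t. Camera axes: x right, y down, z forward; pixel columns grow to the right and rows downward; lengths in m; the calibration is good to about 2 mm. A picture is of the moment at which its call begins. There is no depth.
- env.sign_off(): hands the job in; it is judged then, once.
The state is a dict: "time_s": time; "qpos": joint angles; "joint_velocities": joint speeds; "effort": joint torques, N m; "tool_pos": TCP position; "tool_rot": TCP orientation; "force": force on the tool from outside, world axes, zero at the start; "wrist_torque": the same for the moment, N m; "grip_width": finger opening in m; "grasp_force": force on a finger pad.
Only numpy, scipy, OpenCV 4.12 (cv2) and the standard library are available. Lean on these libraries where they do the work, as an engineer would, in place of code of your own. Each camera call takes 0.05 s, during which the arm holds its last target. There are 200 camera calls.

## Working session

There is one attempt and no reset: what is moved stays moved. The work goes in short steps, Python scripts to look and compute and a tool call to move; the robot and the scene stay as the last step left them, time stands still between calls to the robot, and variables do not carry over. Pictures are saved under pics/ and viewed, at most 14 in all, crops included, and the job is handed in when it is done.

Besides the shell and the picture viewer there is one more tool, called after "Request:" by a JSON object that holds its "op" and its "data". servo_tool: Moves the arm, as the interface text tells. Its arguments: {"type":"object","properties":{"plan":{"type":"array","items":{"type":"object","properties":{"xyz":{"type":"array","items":{"type":"number"}},"twist":{"type":"array","items":{"type":"number"}},"jaw":{"type":"number"}}}},"newtons":{"type":"number"}},"required":["plan"]}

```bash
ls; mkdir -p pics; python3 - <<'E'
from cell import env
import cv2,numpy as np
o=env.get_obs()
for k in o: print(k,np.round(o[k],3))
for n in ("scene","top"):
    c=env.read_camera(n); cv2.imwrite(f"pics/{n}0.png",c["img"][...,::-1])
    np.savez(f"{n}0.npz",**c)
    print(n,c["camera_matrix"].tolist(),np.round(c["R"],4).tolist(),np.round(c["t"],4))
E
```

```text
pics
time_s 0.0
qpos [65.034 18.439 -4.015 83.175  1.294 78.54  -3.26 ]
joint_velocities [ 0.028 -0.047  0.023  0.029  0.112 -0.009 -0.006]
effort [-0.0000e+00 -4.9128e+01 -4.0300e-01 -3.1253e+01 -6.4000e-02  4.3000e-02
  0.0000e+00]
tool_pos [ 0.283 -0.585  0.404]
tool_rot [-1.79891e+02  5.00000e-03  2.57750e+01]
force [ 0.162 -0.102 -0.593]
wrist_torque [ 0.031 -0.04  -0.047]
grasp_force 0.0
grip_width 0.087
scene [[576.2657808569787, 0.0, 315.90971157942914], [0.0, 576.2657808569787, 245.6601503578408], [0.0, 0.0, 1.0]] [[-0.6933, -0.7206, -0.0028], [-0.3588, 0.3485, -0.8659], [0.625, -0.5993, -0.5002]] [0.3978 0.2718 0.9255]
top [[513.8414884252028, 0.0, 306.8906955848079], [0.0, 513.8414884252028, 241.55765208281653], [0.0, 0.0, 1.0]] [[-0.0008, -0.9999, -0.0112], [-0.9984, 0.0014, -0.0564], [0.0564, 0.0111, -0.9983]] [0.0133 0.5971 0.9639]
```

View pics/scene0.png

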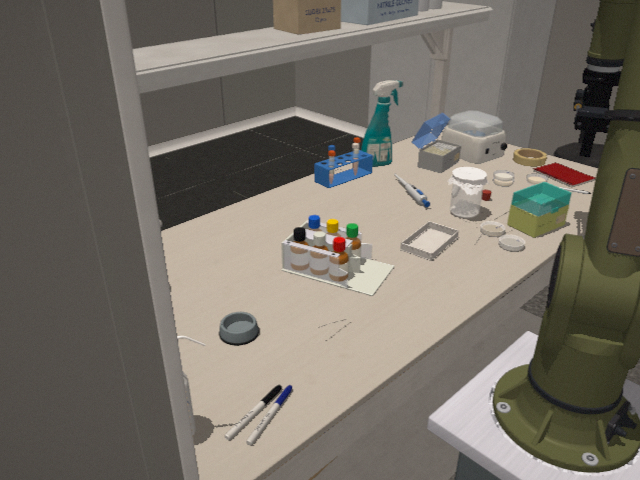

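View pics/top0.png

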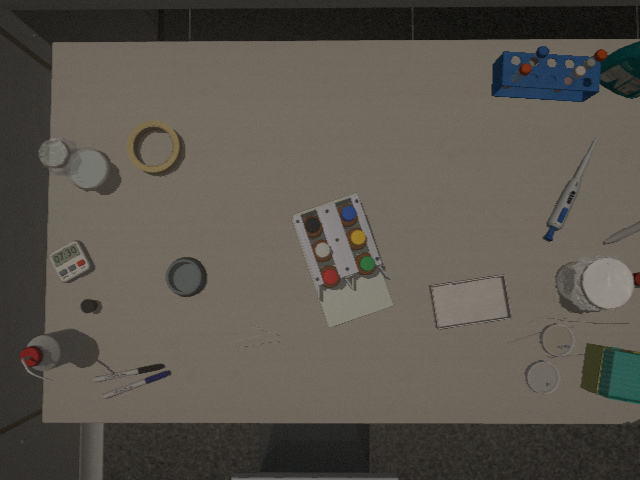

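The scene view shows the rack with blue rearmost at about (314,221), then yellow (332,227) and green (352,230). Top view: blue (349,212), yellow (358,237), green (367,264), so green is the front bottle. Tray corners are (430,287), (505,277), (510,318), (437,328), and the holder is at (186,277).

```bash
cat > h.py <<'E'
import numpy as np,cv2
def ray(c,u,v):
    K,R,t=c["camera_matrix"],c["R"],c["t"]
    return -R.T@t, R.T@np.linalg.solve(K,[u,v,1.])
def atz(c,p,z):
    o,d=ray(c,*p); return o+d*(z-o[2])/d[2]
def tri(obs):
    A=np.zeros((3,3));b=np.zeros(3);L=[]
    for c,p in obs:
        o,d=ray(c,*p);d/=np.linalg.norm(d);M=np.eye(3)-np.outer(d,d);A+=M;b+=M@o;L.append((o,M))
    X=np.linalg.solve(A,b);return X,max(np.linalg.norm(M@(X-o)) for o,M in L)
H={"blue":(105,125),"yellow":(20,32),"green":(50,85),"red":(0,4)}
def blob(img,col,near,r=20,smin=150,vmin=70):
    h=cv2.cvtColor(img,cv2.COLOR_RGB2HSV);lo,hi=H[col]
    m=cv2.inRange(h,(lo,smin,vmin),(hi,255,255))
    k=np.zeros_like(m);cv2.circle(k,tuple(int(x) for x in near),r,255,-1);m&=k
    n,l,s,c=cv2.connectedComponentsWithStats(m)
    i=1+np.argmax(s[1:,4]);return c[i],s[i]
def proj(c,X):
    x=c["camera_matrix"]@(c["R"]@np.asarray(X)+c["t"]);return x[:2]/x[2]
E
python3 - <<'E'
from h import *
s=dict(np.load("scene0.npz"));t=dict(np.load("top0.npz"))
N={"blue":((314,221),(349,212)),"yellow":((332,227),(358,237)),"green":((352,230),(367,264)),"red":((339,244),(330,277))}
C={}
for k,(a,b) in N.items():
    pa,sa=blob(s["img"],k,a,11);pb,sb=blob(t["img"],k,b,13)
    X,e=tri([(s,pa),(t,pb)]);C[k]=X
    print(k,pa.round(1),sa,pb.round(1),sb,X.round(4),round(e,4),atz(t,pb,.096).round(4))
P={k:atz(t,blob(t["img"],k,N[k][1],13)[0],.096)[:2] for k in N}
d=P["blue"]-P["green"];print("yaw",np.degrees(np.arctan2(d[1],d[0])),np.linalg.norm(d))
for k in P: print(k,P[k].round(4))
print("tray",[atz(t,p,.02).round(4).tolist() for p in((430,287),(505,277),(510,318),(437,328))])
g=cv2.cvtColor(t["img"],cv2.COLOR_RGB2GRAY)
print(atz(t,(186,277),.026))
v=[cv2.resize(t["img"][175:335,130:410],None,fx=2.8,fy=2.8,interpolation=3),cv2.resize(t["img"][260:340,400:540],None,fx=5.6,fy=5.6,interpolation=3)]
v[1]=cv2.resize(t["img"][265:340,410:530],(784,490))[:, :]
im=np.vstack([v[0],cv2.resize(v[1],(784,150))]) if 0 else v[0]
cv2.imwrite("pics/c1.png",im[...,::-1])
E
```

```text
blue [313.7 221.4] [309 215  11  14 125] [348.5 212.2] [342 206  14  14 124] [ 0.6454 -0.0622  0.0858] 0.0 [ 0.6442 -0.0615  0.096 ]
yellow [332.  225.5] [327 219  11  14 143] [357.4 237.2] [350 230  15  15 172] [ 0.601  -0.0775  0.0864] 0.0002 [ 0.6002 -0.0768  0.096 ]Traceback (most recent call last):
  File "<stdin>", line 6, in <module>
  File "h.py", line 18, in blob
    i=1+np.argmax(s[1:,4]);return c[i],s[i]
        ~~~~~~~~~^^^^^^^^^
    return _wrapfunc(a, 'argmax', axis=axis, out=out, **kwds)
    return bound(*args, **kwds)
ValueError: attempt to get argmax of an empty sequence
```

```bash
python3 - <<'E'
from h import *
s=dict(np.load("scene0.npz"));t=dict(np.load("top0.npz"))
h=cv2.cvtColor(t["img"],cv2.COLOR_RGB2HSV);print("hsv",h[264,367],h[277,330],cv2.cvtColor(s["img"],cv2.COLOR_RGB2HSV)[230,352])
H["green"]=(50,95)
N={"blue":((314,221),(349,212)),"yellow":((332,227),(358,237)),"green":((352,230),(367,264)),"red":((339,244),(330,277))}
P={}
for k,(a,b) in N.items():
    pa,sa=blob(s["img"],k,a,11,100,50);pb,sb=blob(t["img"],k,b,13,100,50)
    X,e=tri([(s,pa),(t,pb)]);P[k]=atz(t,pb,.096)[:2]
    print(k,pb.round(1),sb,X.round(4),round(e,4),P[k].round(4))
d=P["blue"]-P["green"];print("yaw",np.degrees(np.arctan2(d[1],d[0])),np.linalg.norm(d))
print("tray",[atz(t,p,.02).round(4).tolist() for p in((430,287),(505,277),(510,318),(437,328))])
print(atz(t,(186,277),.026))
im=cv2.resize(t["img"][190:340,130:330],(800,600),interpolation=3);b=cv2.resize(t["img"][265:340,420:520],(400,300),interpolation=3)
im[300:,400:]=b
cv2.imwrite("pics/c1.png",im[...,::-1])
E
```

```text
hsv [ 65 125 106] [  1 173 133] [ 69 193  99]
blue [348.3 212.9] [341 206  15  15 173] [ 0.6441 -0.0618  0.0864] 0.0 [ 0.6431 -0.0611]
yellow [357.7 237.1] [350 230  16  15 180] [ 0.601  -0.078   0.0865] 0.0001 [ 0.6003 -0.0772]
green [366.8 263.2] [360 256  15  15 175] [ 0.5549 -0.0939  0.0861] 0.0002 [ 0.5546 -0.093 ]
red [329.7 276.3] [323 269  15  15 174] [ 0.532  -0.028   0.0867] 0.0006 [ 0.5317 -0.0281]
yaw 19.8298090856159 0.09399332404473332
tray [[0.5106, -0.2198, 0.02], [0.5294, -0.3612, 0.02], [0.4525, -0.3689, 0.02], [0.4338, -0.2318, 0.02]]
[0.52985045 0.24098333 0.026     ]
```

View pics/c1.png

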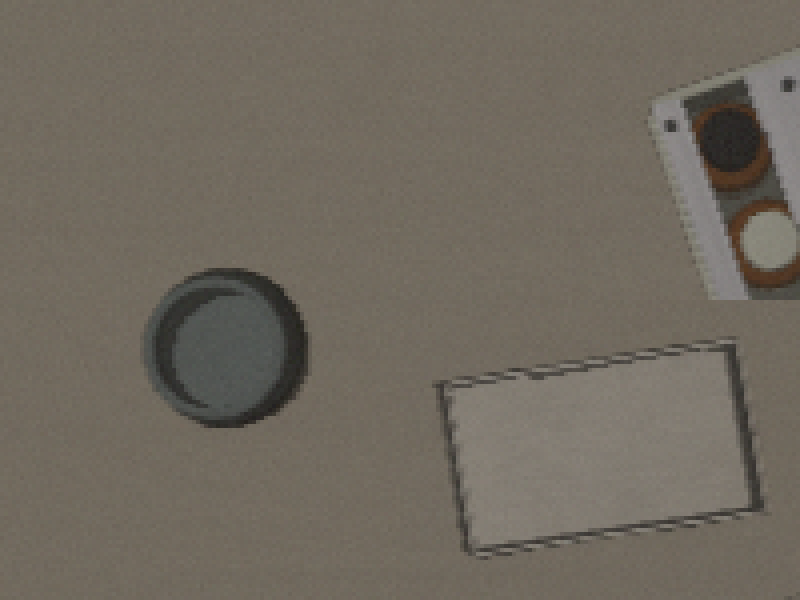

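Green: (0.555,-0.093), yellow: (0.600,-0.077), blue: (0.643,-0.061). Cap mid-heights of 86 mm match the text. Rack yaw is 19.8°, so a grip across the lane needs tool yaw 19.8°. I'll move above green now.

Request:
{"op": "servo_tool", "data": {"plan": [{"xyz":[2.3,-1.6,0.3],"twist":[0,0,0.6],"jaw":0.5},{"xyz":[5,-3.5,0.7],"twist":[0,0,1.2],"jaw":0.5},{"xyz":[8,-5.7,1.2],"twist":[0,0,1.8],"jaw":0.5},{"xyz":[11.2,-7.9,1.8],"twist":[0,0,2.4],"jaw":0.5},{"xyz":[14.4,-10.2,2.4],"twist":[0,0,3],"jaw":0.5},{"xyz":[17.6,-12.5,3],"twist":[0,0,3.6],"jaw":0.5},{"xyz":[20.8,-14.8,3.5],"twist":[0,0,4.2],"jaw":0.5},{"xyz":[24,-17,4],"twist":[0,0,4.8],"jaw":0.5},{"xyz":[27.2,-19.3,4.5],"twist":[0,0,5.4],"jaw":0.5},{"xyz":[30.4,-21.6,5],"twist":[0,0,5.95],"jaw":0.5}], "newtons": 25}}

```text
time_s: 0.93
tool_pos: [0.4628, -0.2568, 0.3543]
tool_rot: [180.0, 0.0, 19.8]
force: [0.4, -0.4, 0.7]
grip_width: 0.044
grasp_force: 0.0
```

```bash
cat > go.py <<'E'
# usage: go.py x y z [yaw] -> delta in tool axes (cm) from the measured pose to grasp-point target (z = grasp point)
import sys,numpy as np
from cell import env
from scipy.spatial.transform import Rotation as Ro
o=env.get_obs();R=Ro.from_euler("xyz",o["tool_rot"],degrees=True)
a=[float(v) for v in sys.argv[1:]]
Rt=Ro.from_euler("xyz",[180,0,a[3] if len(a)>3 else 19.8],degrees=True)
g=o["tool_pos"]; tgt=np.array(a[:3])+[0,0,.164]
print("t",round(o["time_s"],2),"tcp",np.round(g,4),np.round(o["tool_rot"],2),"F",np.round(o["force"],1),"w",round(o["grip_width"],4),"gf",round(o["grasp_force"],1))
print("xyz cm",np.round(R.inv().apply(tgt-g)*100,2),"twist",np.round((R.inv()*Rt).as_rotvec(degrees=True),2))
E
python3 go.py 0.5546 -0.093 0.17
```

```text
t 0.93 tcp [ 0.4628 -0.2568  0.3543] [1.800e+02 2.000e-02 1.978e+01] F [ 0.4 -0.4  0.7] w 0.044 gf 0.0
xyz cm [ 14.18 -12.31   2.02] twist [ 0.    0.02 -0.02]
```

```bash
cat > snap.py <<'E'
import sys,numpy as np,cv2
from cell import env
c=env.read_camera(sys.argv[1]);np.savez(sys.argv[2]+".npz",**c);cv2.imwrite(f"pics/{sys.argv[2]}.png",c["img"][...,::-1])
E
python3 snap.py wrist wtray
```

Request:
{"op": "servo_tool", "data": {"plan": [{"xyz":[1,-0.9,0.1],"twist":[0,0,0],"jaw":0.5},{"xyz":[3,-2.6,0.4],"twist":[0,0,0],"jaw":0.5},{"xyz":[5.5,-4.8,0.8],"twist":[0,0,0],"jaw":0.5},{"xyz":[8,-7,1.2],"twist":[0,0,0],"jaw":0.5},{"xyz":[10.5,-9.1,1.5],"twist":[0,0,0],"jaw":0.5},{"xyz":[12.5,-10.9,1.8],"twist":[0,0,0],"jaw":0.5},{"xyz":[13.7,-11.9,2],"twist":[0,0,0],"jaw":0.5},{"xyz":[14.2,-12.3,2],"twist":[0,0,0],"jaw":0.5},{"xyz":[14.2,-12.3,2],"twist":[0,0,0],"jaw":0.5}]}}

```text
time_s: 1.73
tool_pos: [0.5547, -0.0934, 0.3343]
tool_rot: [-179.9, 0.0, 20.0]
force: [0.1, 0.1, 0.5]
grip_width: 0.0434
grasp_force: 0.0
```

```bash
python3 snap.py wrist w1; python3 go.py 0.5546 -0.093 0.094; python3 - <<'E'
import cv2,numpy as np
from h import *
c=dict(np.load("w1.npz"));t=dict(np.load("wtray.npz"))
cv2.imwrite("pics/both.png",np.hstack([cv2.resize(x["img"],(400,300)) for x in (c,t)])[...,::-1])
for n,X in dict(green=(.5546,-.093,.096),yellow=(.6003,-.0772,.096),blue=(.6431,-.0611,.096)).items(): print(n,proj(c,X).round(0))
for X in [(0.5106,-0.2198,.02),(.5294,-.3612,.02),(.4525,-.3689,.02),(.4338,-.2318,.02)]: print(proj(t,X).round(0))
E
```

```text
t 1.78 tcp [ 0.5542 -0.0951  0.3345] [1.800e+02 5.000e-02 1.986e+01] F [ 0.6  0.2 -0.4] w 0.0433 gf 0.0
xyz cm [ 0.12 -0.19  7.65] twist [0.   0.05 0.06]
green [323. 261.]
yellow [325. 187.]
blue [324. 107.]
[302. 160.]
[460. 195.]
[431. 273.]
[288. 244.]
```

View pics/both.png

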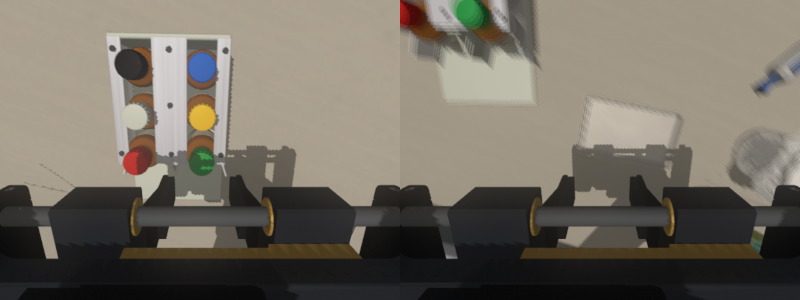

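Left half shows the caps where predicted: green (323,258) full-res against (323,261), yellow (323,187), blue (323,107), so the estimates hold. The tray half is motion-blurred but within about 5 mm. I'll descend and grip green.

Request:
{"op": "servo_tool", "data": {"plan": [{"xyz":[0.1,-0.1,1.5],"twist":[0,0,0],"jaw":0.5},{"xyz":[0.1,-0.1,4],"twist":[0,0,0],"jaw":0.5},{"xyz":[0.1,-0.1,6],"twist":[0,0,0],"jaw":0.5},{"xyz":[0.1,-0.1,7.2],"twist":[0,0,0],"jaw":0.5},{"xyz":[0.1,-0.1,7.6],"twist":[0,0,0],"jaw":0.5},{"xyz":[0.1,-0.1,7.6],"twist":[0,0,0],"jaw":0.6},{"xyz":[0.1,-0.1,7.6],"twist":[0,0,0],"jaw":0.8},{"xyz":[0.1,-0.1,7.6],"twist":[0,0,0],"jaw":0.8},{"xyz":[0.1,-0.1,7.6],"twist":[0,0,0],"jaw":0.8},{"xyz":[0.1,-0.1,7.6],"twist":[0,0,0],"jaw":0.8}], "newtons": 25}}

```text
time_s: 2.62
tool_pos: [0.5554, -0.0935, 0.26]
tool_rot: [179.9, -0.1, 19.8]
force: [-0.4, -0.2, 2.6]
grip_width: 0.0252
grasp_force: 25.0
```

```bash
python3 go.py 0.5546 -0.093 0.094
```

```text
t 2.62 tcp [ 0.5554 -0.0935  0.26  ] [ 1.7992e+02 -1.0000e-01  1.9830e+01] F [-0.4 -0.2  2.6] w 0.0252 gf 25.0
xyz cm [-0.06 -0.08  0.2 ] twist [ 0.08 -0.1   0.03]
```

Request:
{"op": "servo_tool", "data": {"plan": [{"xyz":[-0.2,0,-0.2],"twist":[0,0,0],"jaw":0.8},{"xyz":[-0.8,0,-0.2],"twist":[0,0,0],"jaw":0.8},{"xyz":[-1.6,0,-0.2],"twist":[0,0,0],"jaw":0.8},{"xyz":[-2.4,0,-0.2],"twist":[0,0,0],"jaw":0.8},{"xyz":[-3.2,0,-0.2],"twist":[0,0,0],"jaw":0.8},{"xyz":[-4,0,-0.2],"twist":[0,0,0],"jaw":0.8},{"xyz":[-4.7,0,-0.2],"twist":[0,0,0],"jaw":0.8},{"xyz":[-5.2,0,-0.2],"twist":[0,0,0],"jaw":0.8},{"xyz":[-5.4,0,-0.2],"twist":[0,0,0],"jaw":0.8},{"xyz":[-5.4,0,-0.2],"twist":[0,0,0],"jaw":0.8}]}}

```text
time_s: 3.45
tool_pos: [0.5037, -0.1122, 0.2608]
tool_rot: [180.0, 0.0, 19.8]
force: [-0.2, 0.7, -0.1]
grip_width: 0.0255
grasp_force: 24.9
```

```bash
python3 snap.py scene s1;python3 go.py 0.486 -0.329 0.18; python3 - <<'E'
import cv2
im=cv2.imread("pics/s1.png")[180:330,240:440];cv2.imwrite("pics/s1c.png",cv2.resize(im,(800,600),interpolation=3))
E
```

```text
t 3.5 tcp [ 0.5041 -0.1119  0.2609] [ 1.7998e+02 -2.0000e-02  1.9800e+01] F [ 0.8  0.2 -1.4] w 0.0249 gf 24.9
xyz cm [-9.05 19.81 -8.31] twist [ 0.02 -0.02  0.  ]
```

View pics/s1c.png

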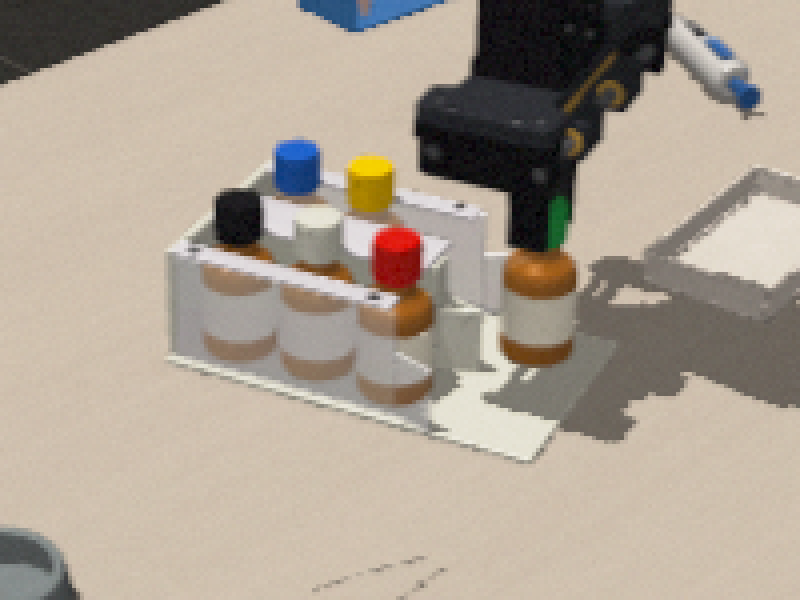

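Green stands upright on the apron, clear of the lips (about (540,305) in the crop). I'll lift it and carry it to the tray's far spot.

Request:
{"op": "servo_tool", "data": {"plan": [{"xyz":[0,0,-1.5],"twist":[0,0,0],"jaw":0.8},{"xyz":[-0.3,0.5,-4],"twist":[0,0,0],"jaw":0.8},{"xyz":[-1.3,2.5,-5],"twist":[0,0,0],"jaw":0.8},{"xyz":[-2.7,5.5,-5],"twist":[0,0,0],"jaw":0.8},{"xyz":[-4.2,9,-5],"twist":[0,0,0],"jaw":0.8},{"xyz":[-5.8,12.5,-5],"twist":[0,0,0],"jaw":0.8},{"xyz":[-7.2,15.7,-5],"twist":[0,0,0],"jaw":0.8},{"xyz":[-8.3,18.2,-5],"twist":[0,0,0],"jaw":0.8},{"xyz":[-8.9,19.5,-5],"twist":[0,0,0],"jaw":0.8},{"xyz":[-9.05,19.8,-5],"twist":[0,0,0],"jaw":0.8}]}}

```text
time_s: 4.33
tool_pos: [0.4854, -0.3319, 0.3104]
tool_rot: [180.0, 0.0, 19.6]
force: [-0.5, -0.3, -1.2]
grip_width: 0.0254
grasp_force: 24.9
```

```bash
python3 go.py 0.486 -0.329 0.096
```

```text
t 4.33 tcp [ 0.4854 -0.3319  0.3104] [1.7997e+02 3.0000e-02 1.9570e+01] F [-0.5 -0.3 -1.2] w 0.0254 gf 24.9
xyz cm [ 0.16 -0.25  5.04] twist [ 0.03  0.03 -0.23]
```

Request:
{"op": "servo_tool", "data": {"plan": [{"xyz":[0,0,0],"twist":[0,0,0],"jaw":0.8},{"xyz":[0,0,1.5],"twist":[0,0,0],"jaw":0.8},{"xyz":[0,0,3.2],"twist":[0,0,0],"jaw":0.8},{"xyz":[0,0,4.4],"twist":[0,0,0],"jaw":0.8},{"xyz":[0,0,5],"twist":[0,0,0],"jaw":0.8},{"xyz":[0,0,5.2],"twist":[0,0,0],"jaw":0.8},{"xyz":[0,0,5.3],"twist":[0,0,0],"jaw":0.8},{"xyz":[0,0,5.35],"twist":[0,0,0],"jaw":0.8},{"xyz":[0,0,5.35],"twist":[0,0,0],"jaw":0.8},{"xyz":[0,0,5.35],"twist":[0,0,0],"jaw":0.8}]}}

```text
time_s: 5.17
tool_pos: [0.4863, -0.329, 0.2579]
tool_rot: [179.9, -0.0, 19.8]
force: [0.3, 0.5, -0.2]
grip_width: 0.0252
grasp_force: 25.0
```

Request:
{"op": "servo_tool", "data": {"plan": [{"xyz":[0,0,0],"twist":[0,0,0],"jaw":0.75},{"xyz":[0,0,0],"twist":[0,0,0],"jaw":0.65},{"xyz":[0,0,0],"twist":[0,0,0],"jaw":0.5},{"xyz":[0,0,0],"twist":[0,0,0],"jaw":0.5},{"xyz":[0,0,-1.5],"twist":[0,0,0],"jaw":0.5},{"xyz":[0,0,-4.5],"twist":[0,0,0],"jaw":0.5},{"xyz":[0,0,-7],"twist":[0,0,0],"jaw":0.5},{"xyz":[0,0,-8],"twist":[0,0,0],"jaw":0.5}]}}

```text
time_s: 5.83
tool_pos: [0.487, -0.3293, 0.3412]
tool_rot: [179.7, -0.2, 19.8]
force: [0.1, -0.5, 0.7]
grip_width: 0.0432
grasp_force: 0.0
```

```bash
python3 go.py 0.6003 -0.0775 0.16
```

```text
t 5.83 tcp [ 0.487  -0.3293  0.3412] [179.72  -0.19  19.82] F [ 0.1 -0.5  0.7] w 0.0432 gf 0.0
xyz cm [ 19.19 -19.86   1.69] twist [ 0.28 -0.19  0.02]
```

Request:
{"op": "servo_tool", "data": {"plan": [{"xyz":[0.8,-0.8,0],"twist":[0,0,0],"jaw":0.5},{"xyz":[2.8,-2.9,0],"twist":[0,0,0],"jaw":0.5},{"xyz":[5.5,-5.7,0],"twist":[0,0,0],"jaw":0.5},{"xyz":[8.3,-8.6,0],"twist":[0,0,0],"jaw":0.5},{"xyz":[11.1,-11.5,0],"twist":[0,0,0],"jaw":0.5},{"xyz":[13.9,-14.4,0],"twist":[0,0,0],"jaw":0.5},{"xyz":[16.4,-17,0],"twist":[0,0,0],"jaw":0.5},{"xyz":[18.2,-18.9,0],"twist":[0,0,0],"jaw":0.5},{"xyz":[19,-19.7,0],"twist":[0,0,0],"jaw":0.5},{"xyz":[19.2,-19.9,0],"twist":[0,0,0],"jaw":0.5}]}}

```text
time_s: 6.67
tool_pos: [0.5995, -0.0727, 0.3358]
tool_rot: [-179.9, 0.1, 20.1]
force: [0.1, -0.7, -0.4]
grip_width: 0.0438
grasp_force: 0.0
```

```bash
python3 snap.py top t1; python3 snap.py wrist w2; python3 - <<'E'
from cell import env
from h import *
H["green"]=(50,95)
c=dict(np.load("w2.npz"))
for n,z in (("yellow",.096),("blue",.096)):
    X={"yellow":(.6003,-.0772,z),"blue":(.6431,-.0611,z)}[n]; p=proj(c,X); 
    try: b=blob(c["img"],n,p,45,100,50); print(n,p.round(),b[0].round(1),b[1],atz(c,b[0],.092).round(4))
    except Exception as e: print(n,p,e)
t=dict(np.load("t1.npz"));b=blob(t["img"],"green",proj(t,(.486,-.329,.094)),15,100,50);print("green",b,atz(t,b[0],.094))
E
python3 go.py 0.601 -0.0773 0.095
```

```text
yellow [328. 260.] [327.2 256.9] [ 307  234   41   46 1444] [ 0.6005 -0.0765  0.092 ]
blue [328. 190.] [326.8 189.4] [ 306  168   43   44 1436] [ 0.6426 -0.0607  0.092 ]
green (array([501.14883721, 302.46511628]), array([492, 295,  18,  16, 215], dtype=int32)) [ 0.48613887 -0.3260441   0.094     ]
t 6.77 tcp [ 0.5989 -0.0769  0.3361] [-1.7999e+02  1.2000e-01  1.9830e+01] F [ 0.6 -0.6 -0.7] w 0.0433 gf 0.0
xyz cm [0.2  0.11 7.71] twist [-0.01  0.12  0.03]
```

Request:
{"op": "servo_tool", "data": {"plan": [{"xyz":[0.2,0.05,1.5],"twist":[0,0,0],"jaw":0.5},{"xyz":[0.2,0.05,4],"twist":[0,0,0],"jaw":0.5},{"xyz":[0.2,0.05,6],"twist":[0,0,0],"jaw":0.5},{"xyz":[0.2,0.05,7.2],"twist":[0,0,0],"jaw":0.5},{"xyz":[0.2,0.05,7.7],"twist":[0,0,0],"jaw":0.5},{"xyz":[0.2,0.05,7.7],"twist":[0,0,0],"jaw":0.6},{"xyz":[0.2,0.05,7.7],"twist":[0,0,0],"jaw":0.8},{"xyz":[0.2,0.05,7.7],"twist":[0,0,0],"jaw":0.8},{"xyz":[0.2,0.05,7.7],"twist":[0,0,0],"jaw":0.8},{"xyz":[0.2,0.05,7.7],"twist":[0,0,0],"jaw":0.8}]}}

```text
time_s: 7.6
tool_pos: [0.6019, -0.0763, 0.2616]
tool_rot: [179.9, -0.1, 19.8]
force: [0.2, 0.0, 2.1]
grip_width: 0.0253
grasp_force: 25.0
```

Request:
{"op": "servo_tool", "data": {"plan": [{"xyz":[-0.3,0,-0.2],"twist":[0,0,0],"jaw":0.8},{"xyz":[-1,0,-0.2],"twist":[0,0,0],"jaw":0.8},{"xyz":[-2,0,-0.2],"twist":[0,0,0],"jaw":0.8},{"xyz":[-3.2,0,-0.2],"twist":[0,0,0],"jaw":0.8},{"xyz":[-4.4,0,-0.2],"twist":[0,0,0],"jaw":0.8},{"xyz":[-5.6,0,-0.2],"twist":[0,0,0],"jaw":0.8},{"xyz":[-6.8,0,-0.2],"twist":[0,0,0],"jaw":0.8},{"xyz":[-8,0,-0.2],"twist":[0,0,0],"jaw":0.8},{"xyz":[-9.1,0,-0.2],"twist":[0,0,0],"jaw":0.8},{"xyz":[-9.9,0,-0.2],"twist":[0,0,0],"jaw":0.8}]}}

```text
time_s: 8.43
tool_pos: [0.5067, -0.1105, 0.2621]
tool_rot: [180.0, 0.0, 19.8]
force: [0.3, 0.2, -1.3]
grip_width: 0.0246
grasp_force: 25.0
```

```bash
python3 go.py 0.477 -0.262 0.146
```

```text
t 8.43 tcp [ 0.5067 -0.1105  0.2621] [1.7999e+02 5.0000e-02 1.9780e+01] F [ 0.3  0.2 -1.3] w 0.0246 gf 25.0
xyz cm [-7.92 13.25 -4.78] twist [ 0.01  0.05 -0.02]
```

Request:
{"op": "servo_tool", "data": {"plan": [{"xyz":[0,0,-1.5],"twist":[0,0,0],"jaw":0.8},{"xyz":[-0.3,0.3,-4],"twist":[0,0,0],"jaw":0.8},{"xyz":[-1.3,1.8,-5],"twist":[0,0,0],"jaw":0.8},{"xyz":[-2.7,4.2,-5],"twist":[0,0,0],"jaw":0.8},{"xyz":[-4.2,6.8,-5],"twist":[0,0,0],"jaw":0.8},{"xyz":[-5.7,9.4,-5],"twist":[0,0,0],"jaw":0.8},{"xyz":[-6.9,11.5,-5],"twist":[0,0,0],"jaw":0.8},{"xyz":[-7.7,12.9,-5],"twist":[0,0,0],"jaw":0.8},{"xyz":[-7.9,13.2,-5],"twist":[0,0,0],"jaw":0.8},{"xyz":[-7.9,13.2,-5],"twist":[0,0,0],"jaw":0.8}]}}

```text
time_s: 9.27
tool_pos: [0.478, -0.2619, 0.3121]
tool_rot: [-180.0, 0.0, 19.7]
force: [-0.2, 0.9, -1.3]
grip_width: 0.0252
grasp_force: 25.0
```

Request:
{"op": "servo_tool", "data": {"plan": [{"xyz":[0,0,1.5],"twist":[0,0,0],"jaw":0.8},{"xyz":[0,0,3.2],"twist":[0,0,0],"jaw":0.8},{"xyz":[0,0,4.4],"twist":[0,0,0],"jaw":0.8},{"xyz":[0,0,5],"twist":[0,0,0],"jaw":0.8},{"xyz":[0,0,5.2],"twist":[0,0,0],"jaw":0.8},{"xyz":[0,0,5.3],"twist":[0,0,0],"jaw":0.8},{"xyz":[0,0,5.35],"twist":[0,0,0],"jaw":0.8},{"xyz":[0,0,5.35],"twist":[0,0,0],"jaw":0.8},{"xyz":[0,0,5.35],"twist":[0,0,0],"jaw":0.8},{"xyz":[0,0,5.35],"twist":[0,0,0],"jaw":0.8}]}}

```text
time_s: 10.1
tool_pos: [0.479, -0.2609, 0.2594]
tool_rot: [179.9, -0.1, 19.8]
force: [-0.1, 1.4, 2.6]
grip_width: 0.0253
grasp_force: 25.0
```

Request:
{"op": "servo_tool", "data": {"plan": [{"xyz":[0,0,0],"twist":[0,0,0],"jaw":0.75},{"xyz":[0,0,0],"twist":[0,0,0],"jaw":0.65},{"xyz":[0,0,0],"twist":[0,0,0],"jaw":0.5},{"xyz":[0,0,0],"twist":[0,0,0],"jaw":0.5},{"xyz":[0,0,-1.5],"twist":[0,0,0],"jaw":0.5},{"xyz":[0,0,-4.5],"twist":[0,0,0],"jaw":0.5},{"xyz":[0,0,-7],"twist":[0,0,0],"jaw":0.5},{"xyz":[0,0,-8],"twist":[0,0,0],"jaw":0.5}]}}

```text
time_s: 10.77
tool_pos: [0.4794, -0.2614, 0.3422]
tool_rot: [179.8, -0.2, 19.8]
force: [1.2, -0.5, 0.0]
grip_width: 0.0431
grasp_force: 0.0
```

```bash
python3 go.py 0.6435 -0.061 0.175
```

```text
t 10.77 tcp [ 0.4794 -0.2614  0.3422] [179.76  -0.18  19.8 ] F [ 1.2 -0.5  0. ] w 0.0431 gf 0.0
xyz cm [ 22.22 -13.29   0.33] twist [ 0.24 -0.18  0.  ]
```

Request:
{"op": "servo_tool", "data": {"plan": [{"xyz":[0.8,-0.5,0],"twist":[0,0,0],"jaw":0.5},{"xyz":[3,-1.8,0],"twist":[0,0,0],"jaw":0.5},{"xyz":[6.2,-3.7,0],"twist":[0,0,0],"jaw":0.5},{"xyz":[9.6,-5.8,0],"twist":[0,0,0],"jaw":0.5},{"xyz":[13,-7.8,0],"twist":[0,0,0],"jaw":0.5},{"xyz":[16.4,-9.8,0],"twist":[0,0,0],"jaw":0.5},{"xyz":[19.4,-11.6,0],"twist":[0,0,0],"jaw":0.5},{"xyz":[21.4,-12.8,0],"twist":[0,0,0],"jaw":0.5},{"xyz":[22.2,-13.3,0],"twist":[0,0,0],"jaw":0.5},{"xyz":[22.2,-13.3,0],"twist":[0,0,0],"jaw":0.5}]}}

```text
time_s: 11.6
tool_pos: [0.6429, -0.0569, 0.3367]
tool_rot: [-179.8, 0.1, 20.1]
force: [-0.7, 0.7, 0.3]
grip_width: 0.0434
grasp_force: 0.0
```

```bash
python3 snap.py top t2; python3 snap.py wrist w3; python3 - <<'E'
from h import *
H["green"]=(50,95)
c=dict(np.load("w3.npz"))
p=proj(c,(.6431,-.0611,.096));b=blob(c["img"],"blue",p,45,100,50); print(p.round(),b[0].round(1),b[1],atz(c,b[0],.092).round(4))
t=dict(np.load("t2.npz"))
for n,X in dict(green=(.486,-.329,.094),yellow=(.478,-.262,.094)).items():
    b=blob(t["img"],n,proj(t,X),15,100,50);print(n,b[1],atz(t,b[0],.094).round(4))
E
python3 go.py 0.6435 -0.061 0.095
```

```text
[327. 258.] [326.1 255.1] [ 307  233   39   45 1366] [ 0.6437 -0.0603  0.092 ]
green [492 295  18  16 215] [ 0.4861 -0.3259  0.094 ]
yellow [454 300  18  16 221] [ 0.4782 -0.2593  0.094 ]
t 11.7 tcp [ 0.6417 -0.0614  0.3373] [-1.800e+02  1.600e-01  1.979e+01] F [-0.4 -1.1 -0.5] w 0.044 gf 0.0
xyz cm [0.2  0.03 7.83] twist [-0.    0.16 -0.01]
```

Request:
{"op": "servo_tool", "data": {"plan": [{"xyz":[0.2,0,1.5],"twist":[0,0,0],"jaw":0.5},{"xyz":[0.2,0,4],"twist":[0,0,0],"jaw":0.5},{"xyz":[0.2,0,6],"twist":[0,0,0],"jaw":0.5},{"xyz":[0.2,0,7.2],"twist":[0,0,0],"jaw":0.5},{"xyz":[0.2,0,7.75],"twist":[0,0,0],"jaw":0.5},{"xyz":[0.2,0,7.75],"twist":[0,0,0],"jaw":0.6},{"xyz":[0.2,0,7.75],"twist":[0,0,0],"jaw":0.8},{"xyz":[0.2,0,7.75],"twist":[0,0,0],"jaw":0.8},{"xyz":[0.2,0,7.75],"twist":[0,0,0],"jaw":0.8},{"xyz":[0.2,0,7.75],"twist":[0,0,0],"jaw":0.8}]}}

```text
time_s: 12.53
tool_pos: [0.6448, -0.0597, 0.2628]
tool_rot: [179.9, -0.1, 19.8]
force: [-0.1, -0.4, 3.0]
grip_width: 0.0253
grasp_force: 25.0
```

Request:
{"op": "servo_tool", "data": {"plan": [{"xyz":[-0.3,0,-0.2],"twist":[0,0,0],"jaw":0.8},{"xyz":[-1,0,-0.2],"twist":[0,0,0],"jaw":0.8},{"xyz":[-2,0,-0.2],"twist":[0,0,0],"jaw":0.8},{"xyz":[-3.2,0,-0.2],"twist":[0,0,0],"jaw":0.8},{"xyz":[-4.4,0,-0.2],"twist":[0,0,0],"jaw":0.8},{"xyz":[-5.6,0,-0.2],"twist":[0,0,0],"jaw":0.8},{"xyz":[-6.8,0,-0.2],"twist":[0,0,0],"jaw":0.8},{"xyz":[-8,0,-0.2],"twist":[0,0,0],"jaw":0.8},{"xyz":[-9.2,0,-0.2],"twist":[0,0,0],"jaw":0.8},{"xyz":[-10.2,0,-0.2],"twist":[0,0,0],"jaw":0.8}]}}

```text
time_s: 13.37
tool_pos: [0.5464, -0.0951, 0.2629]
tool_rot: [180.0, 0.1, 19.8]
force: [0.0, 0.1, -1.3]
grip_width: 0.0252
grasp_force: 25.0
```

Request:
{"op": "servo_tool", "data": {"plan": [{"xyz":[-1,0,0],"twist":[0,0,0],"jaw":0.8},{"xyz":[-2.2,0,0],"twist":[0,0,0],"jaw":0.8},{"xyz":[-3.4,0,0],"twist":[0,0,0],"jaw":0.8},{"xyz":[-4.4,0,0],"twist":[0,0,0],"jaw":0.8},{"xyz":[-4.7,0,0],"twist":[0,0,0],"jaw":0.8},{"xyz":[-4.7,0,-1.5],"twist":[0,0,0],"jaw":0.8},{"xyz":[-4.7,0,-4],"twist":[0,0,0],"jaw":0.8},{"xyz":[-4.7,0,-7],"twist":[0,0,0],"jaw":0.8},{"xyz":[-4.7,0,-9],"twist":[0,0,0],"jaw":0.8},{"xyz":[-4.7,0,-10],"twist":[0,0,0],"jaw":0.8}]}}

```text
time_s: 14.2
tool_pos: [0.5049, -0.1101, 0.3665]
tool_rot: [179.8, -0.2, 19.8]
force: [1.6, -0.7, -1.6]
grip_width: 0.0251
grasp_force: 25.0
```

```bash
python3 go.py 0.53 0.241 0.196
```

```text
t 14.2 tcp [ 0.5049 -0.1101  0.3665] [179.82  -0.25  19.84] F [ 1.6 -0.7 -1.6] w 0.0251 gf 25.0
xyz cm [ 14.27 -32.18   0.61] twist [ 0.18 -0.25  0.04]
```

Request:
{"op": "servo_tool", "data": {"plan": [{"xyz":[-0.5,0,-1.5],"twist":[0,0,0],"jaw":0.8},{"xyz":[-0.9,-1.5,-3.5],"twist":[0,0,0],"jaw":0.8},{"xyz":[-0.8,-4.5,-4],"twist":[0,0,0],"jaw":0.8},{"xyz":[0,-8.3,-4],"twist":[0,0,0],"jaw":0.8},{"xyz":[1,-12.2,-4],"twist":[0,0,0],"jaw":0.8},{"xyz":[2,-16.1,-4],"twist":[0,0,0],"jaw":0.8},{"xyz":[3,-20,-4],"twist":[0,0,0],"jaw":0.8},{"xyz":[4,-23.9,-4],"twist":[0,0,0],"jaw":0.8},{"xyz":[4.8,-27.5,-4],"twist":[0,0,0],"jaw":0.8},{"xyz":[5.3,-30,-4],"twist":[0,0,0],"jaw":0.8}]}}

```text
time_s: 15.03
tool_pos: [0.4507, 0.1939, 0.4029]
tool_rot: [-179.9, -0.0, 20.1]
force: [0.1, -0.1, -0.8]
grip_width: 0.0254
grasp_force: 25.0
```

Request:
{"op": "servo_tool", "data": {"plan": [{"xyz":[0,-0.8,0],"twist":[0,0,0],"jaw":0.8},{"xyz":[0,-1,0],"twist":[0,0,0],"jaw":0.8},{"xyz":[0,-1,0],"twist":[0,0,0],"jaw":0.8},{"xyz":[0,-1,0],"twist":[0,0,0],"jaw":0.8}]}}

```text
time_s: 15.37
tool_pos: [0.4493, 0.1976, 0.4027]
tool_rot: [179.9, 0.1, 19.7]
force: [-0.7, -0.4, -1.3]
grip_width: 0.0254
grasp_force: 25.0
```

```bash
python3 snap.py wrist w4; python3 go.py 0.53 0.241 0.126;python3 - <<'E'
from h import *
c=dict(np.load("w4.npz"));print(proj(c,(.53,.241,.026)))
E
```

```text
t 15.42 tcp [0.4494 0.1974 0.4028] [1.7996e+02 4.0000e-02 1.9650e+01] F [ 0.8 -0.4 -0.9] w 0.0251 gf 25.0
xyz cm [ 9.06 -1.4  11.28] twist [ 0.04  0.04 -0.15]
[308.93296625 120.44249474]
```

View pics/w4.png

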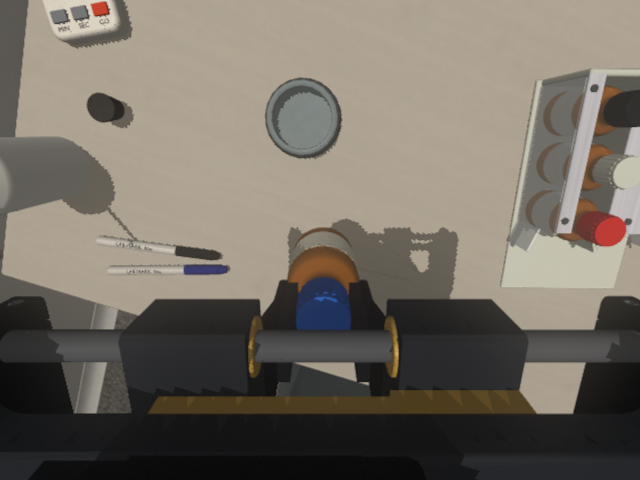

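The holder's rim is centred at about (303,116), against (309,120) predicted. Blue is held upright. I'll convert the rim to a position.

```bash
python3 - <<'E'
from h import *
from cell import env
c=dict(np.load("w4.npz"));t=dict(np.load("top0.npz"))
for p in ((303,116),(265,116),(341,116),(303,78),(303,155)): print(p,atz(c,p,.026).round(4))
print(proj(t,(.536,.245,.026)))
g=cv2.medianBlur(cv2.cvtColor(c["img"],cv2.COLOR_RGB2GRAY),5)
print(cv2.HoughCircles(g[60:180,220:400],cv2.HOUGH_GRADIENT,1,5,param1=80,param2=25,minRadius=22,maxRadius=45))
g=cv2.medianBlur(cv2.cvtColor(t["img"],cv2.COLOR_RGB2GRAY),3)
print(cv2.HoughCircles(g[240:315,150:225],cv2.HOUGH_GRADIENT,1,5,param1=60,param2=12,minRadius=11,maxRadius=24))
E
python3 go.py .532 .243 .126
```

```text
(303, 116) [0.5319 0.2476 0.026 ]
(265, 116) [0.5197 0.2814 0.026 ]
(341, 116) [0.544  0.2138 0.026 ]
(303, 78) [0.5631 0.2582 0.026 ]
(303, 155) [0.4979 0.236  0.026 ]
[183.92064628 273.73931939]
[[[82.5 55.5 38.3]
  [84.5 61.5 36.6]
  [76.5 59.5 44.4]
  [89.5 64.5 33.3]
  [80.5 50.5 33.3]
  [89.5 56.5 32.1]
  [88.5 51.5 31.1]]]
[[[36.5 36.5 20.4]
  [31.5 34.5 16.6]
  [42.5 40.5 13.4]
  [36.5 41.5 12.2]
  [38.5 30.5 14.4]]]
t 15.42 tcp [0.4494 0.1974 0.4028] [1.7996e+02 4.0000e-02 1.9650e+01] F [ 0.8 -0.4 -0.9] w 0.0251 gf 25.0
xyz cm [ 9.32 -1.52 11.27] twist [ 0.04  0.04 -0.15]
```

Request:
{"op": "servo_tool", "data": {"plan": [{"xyz":[0.8,-0.1,0],"twist":[0,0,0],"jaw":0.8},{"xyz":[3,-0.5,0.5],"twist":[0,0,0],"jaw":0.8},{"xyz":[6,-1,2],"twist":[0,0,0],"jaw":0.8},{"xyz":[8.4,-1.5,4],"twist":[0,0,0],"jaw":0.8},{"xyz":[9.2,-1.7,6.5],"twist":[0,0,0],"jaw":0.8},{"xyz":[9.3,-1.7,8.8],"twist":[0,0,0],"jaw":0.8},{"xyz":[9.3,-1.7,10.2],"twist":[0,0,0],"jaw":0.8},{"xyz":[9.3,-1.7,10.8],"twist":[0,0,0],"jaw":0.8},{"xyz":[9.3,-1.7,10.8],"twist":[0,0,0],"jaw":0.8},{"xyz":[9.3,-1.7,10.8],"twist":[0,0,0],"jaw":0.8}]}}

```text
time_s: 16.25
tool_pos: [0.5309, 0.2466, 0.296]
tool_rot: [180.0, -0.1, 19.8]
force: [0.2, 0.6, -0.5]
grip_width: 0.0251
grasp_force: 25.0
```

```bash
python3 go.py .531 .245 .098; python3 snap.py scene s2; python3 snap.py wrist w5; python3 - <<'E'
import cv2,numpy as np
a=cv2.imread("pics/s2.png")[260:360,190:290];b=cv2.imread("pics/w5.png")[120:320,220:420]
cv2.imwrite("pics/c5.png",np.hstack([cv2.resize(x,(400,400),interpolation=3) for x in(a,b)]))
E
```

```text
t 16.25 tcp [0.5309 0.2466 0.296 ] [ 1.7998e+02 -6.0000e-02  1.9780e+01] F [ 0.2  0.6 -0.5] w 0.0251 gf 25.0
xyz cm [-0.05  0.15  3.4 ] twist [ 0.02 -0.06 -0.02]
```

View pics/c5.png

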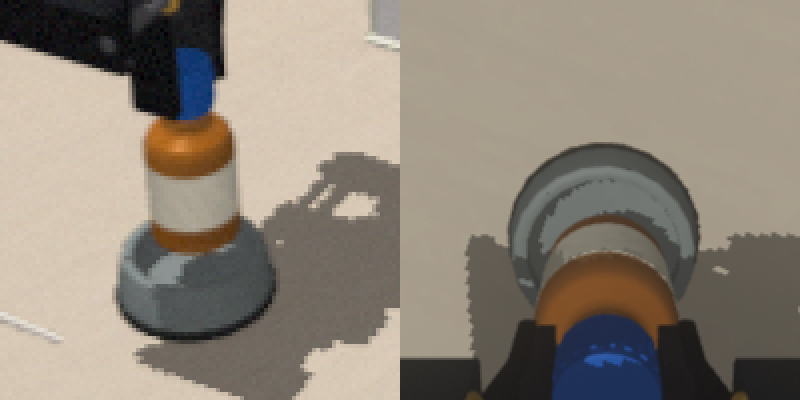

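The bottle sits centred over the pocket in both views: wrist bottle x≈608, rim x≈604 in the crop. I'll lower it.

Request:
{"op": "servo_tool", "data": {"plan": [{"xyz":[0,0,0.3],"twist":[0,0,0],"jaw":0.8},{"xyz":[0,0,0.8],"twist":[0,0,0],"jaw":0.8},{"xyz":[0,0,1.3],"twist":[0,0,0],"jaw":0.8},{"xyz":[0,0,1.8],"twist":[0,0,0],"jaw":0.8},{"xyz":[0,0,2.3],"twist":[0,0,0],"jaw":0.8},{"xyz":[0,0,2.7],"twist":[0,0,0],"jaw":0.8},{"xyz":[0,0,3],"twist":[0,0,0],"jaw":0.8},{"xyz":[0,0,3.1],"twist":[0,0,0],"jaw":0.8},{"xyz":[0,0,3.15],"twist":[0,0,0],"jaw":0.8},{"xyz":[0,0,3.15],"twist":[0,0,0],"jaw":0.8}]}}

```text
time_s: 17.18
tool_pos: [0.5308, 0.2472, 0.2649]
tool_rot: [180.0, -0.0, 19.8]
force: [-2.0, -1.3, 6.3]
grip_width: 0.0255
grasp_force: 25.0
```

```bash
python3 go.py .531 .245 .098; python3 snap.py scene s3; python3 snap.py wrist w6; python3 - <<'E'
import cv2,numpy as np
a=cv2.imread("pics/s3.png")[260:360,190:290];b=cv2.imread("pics/w6.png")[120:320,220:420]
cv2.imwrite("pics/c6.png",np.hstack([cv2.resize(x,(400,400),interpolation=3) for x in(a,b)]))
E
```

```text
t 17.18 tcp [0.5308 0.2472 0.2649] [ 1.7997e+02 -4.0000e-02  1.9830e+01] F [-2.  -1.3  6.3] w 0.0255 gf 25.0
xyz cm [-0.05  0.21  0.29] twist [ 0.03 -0.04  0.03]
```

View pics/c6.png

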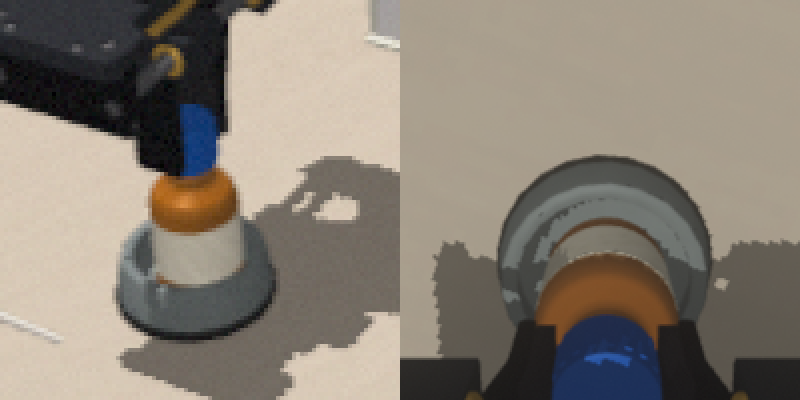

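The bottle is down in the pocket, foot height about 6–7 mm with light contact force. I'll release and retreat.

Request:
{"op": "servo_tool", "data": {"plan": [{"xyz":[0,0,0],"twist":[0,0,0],"jaw":0.72},{"xyz":[0,0,0],"twist":[0,0,0],"jaw":0.65},{"xyz":[0,0,0],"twist":[0,0,0],"jaw":0.5},{"xyz":[0,0,0],"twist":[0,0,0],"jaw":0.5},{"xyz":[0,0,0],"twist":[0,0,0],"jaw":0.5},{"xyz":[0,0,-1.5],"twist":[0,0,0],"jaw":0.5},{"xyz":[0,0,-4.5],"twist":[0,0,0],"jaw":0.5},{"xyz":[0,0,-7.5],"twist":[0,0,0],"jaw":0.5},{"xyz":[0,0,-9],"twist":[0,0,0],"jaw":0.5},{"xyz":[0,0,-9],"twist":[0,0,0],"jaw":0.5}]}}

```text
time_s: 18.12
tool_pos: [0.5315, 0.2479, 0.3578]
tool_rot: [-180.0, -0.4, 19.8]
force: [-1.1, 1.0, -0.2]
grip_width: 0.0434
grasp_force: 0.0
```

```bash
python3 snap.py scene s4; python3 snap.py wrist w7; python3 - <<'E'
from h import *
c=dict(np.load("w7.npz"));s=dict(np.load("s4.npz"))
pw=blob(c["img"],"blue",proj(c,(.531,.247,.098)),60,100,50)[0];ps=blob(s["img"],"blue",proj(s,(.531,.247,.09)),12,100,50)[0]
print(tri([(c,pw),(s,ps)]),atz(c,pw,.098))
a=s["img"][260:360,190:290];b=c["img"][120:320,220:420]
cv2.imwrite("pics/c7.png",np.hstack([cv2.resize(x,(400,400),interpolation=3) for x in(a,b)])[...,::-1])
E
python3 go.py .479 -.2612 .18
```

```text
(array([0.52717923, 0.24644831, 0.0897761 ]), np.float64(0.0001815944051330032)) [0.52976187 0.24724787 0.098     ]
t 18.22 tcp [0.5306 0.2469 0.3538] [ 1.7998e+02 -4.0000e-02  1.9820e+01] F [-0.1  0.1 -0.4] w 0.0433 gf 0.0
xyz cm [-22.08  46.05   0.98] twist [ 0.02 -0.04  0.02]
```

View pics/c7.png

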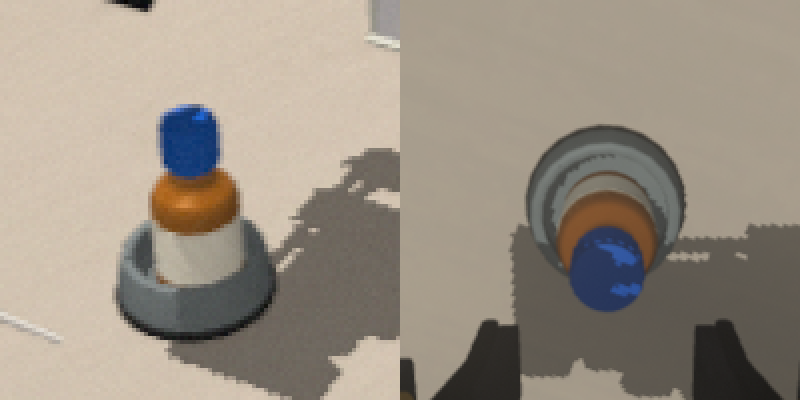

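```bash
python3 - <<'E'
from h import *
s=dict(np.load("s4.npz"));w=dict(np.load("w7.npz"))
f=lambda c,X,o,k,d:((proj(c,X)-o)*k+[d,0]).round(1)
for z in (.024,.041,.06,.088,.1): print(z,f(s,(.5305,.2465,z),[190,260],4,0),f(w,(.5305,.2465,z),[220,120],2,400))
E
```

```text
0.024 [193.4 250.5] [608.4 214.7]
0.041 [190.9 221.7] [608.5 224.8]
0.06 [188.  189.1] [608.6 237.4]
0.088 [183.7 139.8] [608.8 259.1]
0.1 [181.8 118.3] [609.  269.8]
```

Blue stands upright in the pocket: cap mid-height is 0.090, and the projected axis fits to within about 1.5°. Next I'll return to yellow in the tray.

Request:
{"op": "servo_tool", "data": {"plan": [{"xyz":[-0.6,1.2,0],"twist":[0,0,0],"jaw":0.5},{"xyz":[-2,4.2,0],"twist":[0,0,0],"jaw":0.5},{"xyz":[-3.7,7.8,0],"twist":[0,0,0],"jaw":0.5},{"xyz":[-5.4,11.4,0],"twist":[0,0,0],"jaw":0.5},{"xyz":[-7.1,15,0],"twist":[0,0,0],"jaw":0.5},{"xyz":[-8.8,18.6,0],"twist":[0,0,0],"jaw":0.5},{"xyz":[-10.5,22.2,0],"twist":[0,0,0],"jaw":0.5},{"xyz":[-12.2,25.8,0],"twist":[0,0,0],"jaw":0.5},{"xyz":[-13.9,29.4,0],"twist":[0,0,0],"jaw":0.5},{"xyz":[-15.6,33,0],"twist":[0,0,0],"jaw":0.5}]}}

```text
time_s: 19.05
tool_pos: [0.4944, -0.1185, 0.352]
tool_rot: [-179.9, 0.1, 19.8]
force: [0.5, -0.4, -0.2]
grip_width: 0.0431
grasp_force: 0.0
```

Request:
{"op": "servo_tool", "data": {"plan": [{"xyz":[-1.6,3.4,0],"twist":[0,0,0],"jaw":0.5},{"xyz":[-3.2,6.8,0],"twist":[0,0,0],"jaw":0.5},{"xyz":[-4.7,9.9,0],"twist":[0,0,0],"jaw":0.5},{"xyz":[-5.8,12.1,0.5],"twist":[0,0,0],"jaw":0.5},{"xyz":[-6.4,13,1],"twist":[0,0,0],"jaw":0.5},{"xyz":[-6.4,13,1],"twist":[0,0,0],"jaw":0.5},{"xyz":[-6.4,13,1],"twist":[0,0,0],"jaw":0.5}]}}

```text
time_s: 19.63
tool_pos: [0.4793, -0.2593, 0.3421]
tool_rot: [-179.8, 0.1, 19.8]
force: [0.7, 0.8, -0.6]
grip_width: 0.0432
grasp_force: 0.0
```

```bash
python3 snap.py wrist w8; python3 go.py .479 -.2612 .095; python3 - <<'E'
from h import *
c=dict(np.load("w8.npz"));p=proj(c,(.479,-.2612,.096));b=blob(c["img"],"yellow",p,45,100,50);print(p,b,atz(c,b[0],.091))
E
```

```text
t 19.68 tcp [ 0.48   -0.2583  0.3429] [-1.7986e+02  2.0000e-02  1.9960e+01] F [0.7 0.2 0.8] w 0.0434 gf 0.0
xyz cm [-0.19  0.26  8.39] twist [-0.14  0.02  0.16]
[327.42635418 257.98379998] (array([324.93201754, 255.67909357]), array([ 306,  234,   39,   44, 1368], dtype=int32)) [ 0.47830991 -0.2596686   0.091     ]
```

Request:
{"op": "servo_tool", "data": {"plan": [{"xyz":[-0.1,0.15,1.5],"twist":[0,0,0],"jaw":0.5},{"xyz":[-0.1,0.15,4],"twist":[0,0,0],"jaw":0.5},{"xyz":[-0.1,0.15,6.5],"twist":[0,0,0],"jaw":0.5},{"xyz":[-0.1,0.15,8],"twist":[0,0,0],"jaw":0.5},{"xyz":[-0.1,0.15,8.4],"twist":[0,0,0],"jaw":0.5},{"xyz":[-0.1,0.15,8.4],"twist":[0,0,0],"jaw":0.6},{"xyz":[-0.1,0.15,8.4],"twist":[0,0,0],"jaw":0.8},{"xyz":[-0.1,0.15,8.4],"twist":[0,0,0],"jaw":0.8},{"xyz":[-0.1,0.15,8.4],"twist":[0,0,0],"jaw":0.8},{"xyz":[-0.1,0.15,8.4],"twist":[0,0,0],"jaw":0.8}]}}

```text
time_s: 20.52
tool_pos: [0.4798, -0.2621, 0.2612]
tool_rot: [179.9, -0.1, 19.8]
force: [0.7, 1.5, 3.1]
grip_width: 0.0253
grasp_force: 25.0
```

```bash
python3 go.py .507 -.1108 .146
```

```text
t 20.52 tcp [ 0.4798 -0.2621  0.2612] [ 1.799e+02 -9.000e-02  1.983e+01] F [0.7 1.5 3.1] w 0.0253 gf 25.0
xyz cm [  7.7  -13.3   -4.89] twist [ 0.1  -0.09  0.03]
```

Request:
{"op": "servo_tool", "data": {"plan": [{"xyz":[0,0,-1.5],"twist":[0,0,0],"jaw":0.8},{"xyz":[0.2,-0.3,-4],"twist":[0,0,0],"jaw":0.8},{"xyz":[1,-1.8,-6],"twist":[0,0,0],"jaw":0.8},{"xyz":[2.2,-4.3,-6.5],"twist":[0,0,0],"jaw":0.8},{"xyz":[3.5,-7,-6.5],"twist":[0,0,0],"jaw":0.8},{"xyz":[4.8,-9.7,-6.5],"twist":[0,0,0],"jaw":0.8},{"xyz":[5.9,-11.8,-6.5],"twist":[0,0,0],"jaw":0.8},{"xyz":[6.5,-13,-6.5],"twist":[0,0,0],"jaw":0.8},{"xyz":[6.7,-13.3,-6.5],"twist":[0,0,0],"jaw":0.8},{"xyz":[6.7,-13.3,-6.5],"twist":[0,0,0],"jaw":0.8}]}}

```text
time_s: 21.35
tool_pos: [0.4973, -0.1135, 0.3252]
tool_rot: [180.0, -0.0, 19.9]
force: [0.6, -0.3, -1.0]
grip_width: 0.0249
grasp_force: 24.9
```

Request:
{"op": "servo_tool", "data": {"plan": [{"xyz":[0,0,0],"twist":[0,0,0],"jaw":0.8},{"xyz":[0,0,1.5],"twist":[0,0,0],"jaw":0.8},{"xyz":[0,0,3.5],"twist":[0,0,0],"jaw":0.8},{"xyz":[0,0,5.2],"twist":[0,0,0],"jaw":0.8},{"xyz":[0,0,6],"twist":[0,0,0],"jaw":0.8},{"xyz":[0,0,6.15],"twist":[0,0,0],"jaw":0.8},{"xyz":[0,0,6.15],"twist":[0,0,0],"jaw":0.8},{"xyz":[0,0,6.15],"twist":[0,0,0],"jaw":0.8}]}}

```text
time_s: 22.02
tool_pos: [0.4972, -0.1155, 0.2634]
tool_rot: [180.0, -0.0, 19.7]
force: [0.7, 0.3, -0.6]
grip_width: 0.0251
grasp_force: 25.0
```

```bash
python3 go.py .6019 -.0763 .099; python3 go.py .507 -.1108 .1
```

```text
t 22.02 tcp [ 0.4972 -0.1155  0.2634] [ 1.7997e+02 -1.0000e-02  1.9730e+01] F [ 0.7  0.3 -0.6] w 0.0251 gf 25.0
xyz cm [11.18 -0.16  0.04] twist [ 0.03 -0.01 -0.07]
t 22.02 tcp [ 0.4972 -0.1155  0.2634] [ 1.7997e+02 -1.0000e-02  1.9730e+01] F [ 0.7  0.3 -0.6] w 0.0251 gf 25.0
xyz cm [ 1.09 -0.11 -0.06] twist [ 0.03 -0.01 -0.07]
```

Request:
{"op": "servo_tool", "data": {"plan": [{"xyz":[0.4,-0.1,0],"twist":[0,0,0],"jaw":0.8},{"xyz":[1.3,-0.13,0],"twist":[0,0,0],"jaw":0.8},{"xyz":[2.3,-0.13,0],"twist":[0,0,0],"jaw":0.8},{"xyz":[3.3,-0.13,0],"twist":[0,0,0],"jaw":0.8},{"xyz":[4.3,-0.13,0],"twist":[0,0,0],"jaw":0.8},{"xyz":[5.3,-0.13,0],"twist":[0,0,0],"jaw":0.8},{"xyz":[6.3,-0.13,0],"twist":[0,0,0],"jaw":0.8},{"xyz":[7.3,-0.13,0],"twist":[0,0,0],"jaw":0.8},{"xyz":[8.1,-0.13,0],"twist":[0,0,0],"jaw":0.8},{"xyz":[8.4,-0.13,0],"twist":[0,0,0],"jaw":0.8}]}}

```text
time_s: 22.85
tool_pos: [0.5769, -0.0838, 0.2632]
tool_rot: [-180.0, -0.0, 19.9]
force: [-0.7, 0.4, 0.7]
grip_width: 0.0255
grasp_force: 25.0
```

```bash
python3 go.py .6019 -.0763 .099
```

```text
t 22.85 tcp [ 0.5769 -0.0838  0.2632] [-1.7998e+02 -5.0000e-02  1.9880e+01] F [-0.7  0.4  0.7] w 0.0255 gf 25.0
xyz cm [2.6  0.14 0.02] twist [-0.02 -0.05  0.08]
```

Request:
{"op": "servo_tool", "data": {"plan": [{"xyz":[0.4,0,0],"twist":[0,0,0],"jaw":0.8},{"xyz":[1.1,0.05,0],"twist":[0,0,0],"jaw":0.8},{"xyz":[1.9,0.05,0],"twist":[0,0,0],"jaw":0.8},{"xyz":[2.4,0.05,0],"twist":[0,0,0],"jaw":0.8},{"xyz":[2.65,0.05,0],"twist":[0,0,0],"jaw":0.8},{"xyz":[2.65,0.05,0.1],"twist":[0,0,0],"jaw":0.8},{"xyz":[2.65,0.05,0.1],"twist":[0,0,0],"jaw":0.8},{"xyz":[2.65,0.05,0.1],"twist":[0,0,0],"jaw":0.8}]}}

```text
time_s: 23.52
tool_pos: [0.6009, -0.0759, 0.2628]
tool_rot: [180.0, -0.1, 19.8]
force: [0.9, 1.1, 1.4]
grip_width: 0.0253
grasp_force: 25.0
```

```bash
python3 go.py .6019 -.0763 .098
```

```text
t 23.52 tcp [ 0.6009 -0.0759  0.2628] [ 1.7999e+02 -6.0000e-02  1.9830e+01] F [0.9 1.1 1.4] w 0.0253 gf 25.0
xyz cm [0.08 0.07 0.08] twist [ 0.01 -0.06  0.03]
```

Within 1 mm of where it stood. I'll release, rise and check it with the top camera against the starting position.

Request:
{"op": "servo_tool", "data": {"plan": [{"xyz":[0.1,0.05,0.05],"twist":[0,0,0],"jaw":0.8},{"xyz":[0.1,0.05,0.05],"twist":[0,0,0],"jaw":0.72},{"xyz":[0.1,0.05,0.05],"twist":[0,0,0],"jaw":0.65},{"xyz":[0.1,0.05,0.05],"twist":[0,0,0],"jaw":0.5},{"xyz":[0.1,0.05,0.05],"twist":[0,0,0],"jaw":0.5},{"xyz":[0.1,0.05,-1.5],"twist":[0,0,0],"jaw":0.5},{"xyz":[0,0,-4.5],"twist":[0,0,0],"jaw":0.5},{"xyz":[-0.5,0.5,-7],"twist":[0,0,0],"jaw":0.5},{"xyz":[-1.5,2,-8],"twist":[0,0,0],"jaw":0.5},{"xyz":[-3,4,-8],"twist":[0,0,0],"jaw":0.5}]}}

```text
time_s: 24.35
tool_pos: [0.5873, -0.1221, 0.3457]
tool_rot: [179.9, -0.3, 20.1]
force: [-0.2, -0.4, 0.8]
grip_width: 0.0435
grasp_force: 0.0
```

```bash
python3 go.py .4865 -.3292 .178
```

```text
t 24.35 tcp [ 0.5873 -0.1221  0.3457] [179.85  -0.31  20.06] F [-0.2 -0.4  0.8] w 0.0435 gf 0.0
xyz cm [-16.57  15.99   0.32] twist [ 0.15 -0.31  0.26]
```

Request:
{"op": "servo_tool", "data": {"plan": [{"xyz":[-1.5,1.5,0],"twist":[0,0,0],"jaw":0.5},{"xyz":[-4,3.9,0],"twist":[0,0,0],"jaw":0.5},{"xyz":[-6.8,6.6,0],"twist":[0,0,0],"jaw":0.5},{"xyz":[-9.6,9.3,0],"twist":[0,0,0],"jaw":0.5},{"xyz":[-12.4,12,0],"twist":[0,0,0],"jaw":0.5},{"xyz":[-14.8,14.3,0],"twist":[0,0,0],"jaw":0.5},{"xyz":[-16.2,15.7,0],"twist":[0,0,0],"jaw":0.5},{"xyz":[-16.5,16,0],"twist":[0,0,0],"jaw":0.5},{"xyz":[-16.5,16,0],"twist":[0,0,0],"jaw":0.5},{"xyz":[-16.5,16,0],"twist":[0,0,0],"jaw":0.5}]}}

```text
time_s: 25.18
tool_pos: [0.4856, -0.3293, 0.342]
tool_rot: [-179.9, -0.0, 19.9]
force: [-0.5, 1.0, 0.6]
grip_width: 0.0433
grasp_force: 0.0
```

```bash
python3 snap.py wrist w9; python3 snap.py top t3; python3 go.py .4865 -.3292 .097; python3 - <<'E'
from h import *
H["green"]=(50,95)
c=dict(np.load("w9.npz"));p=proj(c,(.4865,-.3292,.096));b=blob(c["img"],"green",p,45,100,50);print(p,b[0],atz(c,b[0],.091))
for f in ("top0","t3"):
    t=dict(np.load(f+".npz"))
    for n,q in (("yellow",(358,237)),("red",(330,277))): print(f,n,atz(t,blob(t["img"],n,q,13,100,50)[0],.096).round(4))
E
```

```text
t 25.28 tcp [ 0.4863 -0.3283  0.3422] [-1.7996e+02 -4.0000e-02  2.0020e+01] F [-0.5  0.7 -0.1] w 0.0435 gf 0.0
xyz cm [-0.02  0.1   8.12] twist [-0.04 -0.04  0.22]
[324.39065352 256.13431713] [321.86660534 255.47654094] [ 0.48469916 -0.32802117  0.091     ]
top0 yellow [ 0.6003 -0.0772  0.096 ]
top0 red [ 0.5317 -0.0281  0.096 ]
t3 yellow [ 0.5988 -0.0759  0.096 ]
t3 red [ 0.532  -0.0282  0.096 ]
```

Yellow is back within about 2 mm (1 mm along the lane). Now I'll grasp green.

Request:
{"op": "servo_tool", "data": {"plan": [{"xyz":[-0.05,0.05,1.5],"twist":[0,0,0],"jaw":0.5},{"xyz":[-0.05,0.05,4],"twist":[0,0,0],"jaw":0.5},{"xyz":[-0.05,0.05,6.5],"twist":[0,0,0],"jaw":0.5},{"xyz":[-0.05,0.05,8],"twist":[0,0,0],"jaw":0.5},{"xyz":[-0.05,0.05,8.2],"twist":[0,0,0],"jaw":0.5},{"xyz":[-0.05,0.05,8.2],"twist":[0,0,0],"jaw":0.6},{"xyz":[-0.05,0.05,8.2],"twist":[0,0,0],"jaw":0.8},{"xyz":[-0.05,0.05,8.2],"twist":[0,0,0],"jaw":0.8},{"xyz":[-0.05,0.05,8.2],"twist":[0,0,0],"jaw":0.8},{"xyz":[-0.05,0.05,8.2],"twist":[0,0,0],"jaw":0.8}]}}

```text
time_s: 26.12
tool_pos: [0.4854, -0.3311, 0.2617]
tool_rot: [179.9, -0.1, 19.8]
force: [0.3, 0.4, 2.7]
grip_width: 0.0256
grasp_force: 24.9
```

```bash
python3 go.py .4975 -.1145 .146
```

```text
t 26.12 tcp [ 0.4854 -0.3311  0.2617] [ 1.799e+02 -8.000e-02  1.983e+01] F [0.3 0.4 2.7] w 0.0256 gf 24.9
xyz cm [  8.49 -19.95  -4.85] twist [ 0.1  -0.08  0.03]
```

Request:
{"op": "servo_tool", "data": {"plan": [{"xyz":[0,0,-1.5],"twist":[0,0,0],"jaw":0.8},{"xyz":[0.2,-0.3,-4],"twist":[0,0,0],"jaw":0.8},{"xyz":[1.2,-2.8,-6],"twist":[0,0,0],"jaw":0.8},{"xyz":[2.6,-6.2,-6.5],"twist":[0,0,0],"jaw":0.8},{"xyz":[4.1,-9.7,-6.5],"twist":[0,0,0],"jaw":0.8},{"xyz":[5.6,-13.2,-6.5],"twist":[0,0,0],"jaw":0.8},{"xyz":[7,-16.6,-6.5],"twist":[0,0,0],"jaw":0.8},{"xyz":[8,-18.8,-6.5],"twist":[0,0,0],"jaw":0.8},{"xyz":[8.4,-19.8,-6.5],"twist":[0,0,0],"jaw":0.8},{"xyz":[8.5,-19.95,-6.5],"twist":[0,0,0],"jaw":0.8}]}}

```text
time_s: 26.95
tool_pos: [0.4973, -0.1119, 0.3257]
tool_rot: [180.0, -0.0, 20.1]
force: [-0.1, -0.0, -0.8]
grip_width: 0.0253
grasp_force: 24.9
```

Request:
{"op": "servo_tool", "data": {"plan": [{"xyz":[0,0,0],"twist":[0,0,0],"jaw":0.8},{"xyz":[0,0,1.5],"twist":[0,0,0],"jaw":0.8},{"xyz":[0,0,3.5],"twist":[0,0,0],"jaw":0.8},{"xyz":[0,0,5.2],"twist":[0,0,0],"jaw":0.8},{"xyz":[0,0,6],"twist":[0,0,0],"jaw":0.8},{"xyz":[0,0,6.15],"twist":[0,0,0],"jaw":0.8},{"xyz":[0,0,6.15],"twist":[0,0,0],"jaw":0.8},{"xyz":[0,0,6.15],"twist":[0,0,0],"jaw":0.8}]}}

```text
time_s: 27.62
tool_pos: [0.4973, -0.1163, 0.2639]
tool_rot: [180.0, -0.0, 19.7]
force: [-0.7, 0.7, -1.0]
grip_width: 0.0254
grasp_force: 24.9
```

```bash
python3 go.py .5542 -.094 .1
```

```text
t 27.62 tcp [ 0.4973 -0.1163  0.2639] [ 1.7996e+02 -1.0000e-02  1.9690e+01] F [-0.7  0.7 -1. ] w 0.0254 gf 24.9
xyz cm [ 6.11 -0.18 -0.01] twist [ 0.04 -0.01 -0.11]
```

Request:
{"op": "servo_tool", "data": {"plan": [{"xyz":[0.4,-0.1,0],"twist":[0,0,0],"jaw":0.8},{"xyz":[1.3,-0.13,0],"twist":[0,0,0],"jaw":0.8},{"xyz":[2.3,-0.13,0],"twist":[0,0,0],"jaw":0.8},{"xyz":[3.3,-0.13,0],"twist":[0,0,0],"jaw":0.8},{"xyz":[4.3,-0.13,0],"twist":[0,0,0],"jaw":0.8},{"xyz":[5.2,-0.13,0],"twist":[0,0,0],"jaw":0.8},{"xyz":[5.8,-0.13,0],"twist":[0,0,0],"jaw":0.8},{"xyz":[6.1,-0.13,0],"twist":[0,0,0],"jaw":0.8},{"xyz":[6.1,-0.13,0],"twist":[0,0,0],"jaw":0.8},{"xyz":[6.1,-0.13,0.1],"twist":[0,0,0],"jaw":0.8}]}}

```text
time_s: 28.45
tool_pos: [0.5543, -0.0924, 0.2631]
tool_rot: [-180.0, -0.0, 19.8]
force: [-1.1, 1.5, 6.9]
grip_width: 0.0252
grasp_force: 25.0
```

```bash
python3 go.py .5542 -.094 .0985
```

```text
t 28.45 tcp [ 0.5543 -0.0924  0.2631] [-1.7999e+02 -1.0000e-02  1.9830e+01] F [-1.1  1.5  6.9] w 0.0252 gf 25.0
xyz cm [-0.06  0.14  0.06] twist [-0.01 -0.01  0.03]
```

Request:
{"op": "servo_tool", "data": {"plan": [{"xyz":[0,0.1,-0.05],"twist":[0,0,0],"jaw":0.8},{"xyz":[0,0.1,-0.03],"twist":[0,0,0],"jaw":0.8},{"xyz":[0,0.1,-0.03],"twist":[0,0,0],"jaw":0.72},{"xyz":[0,0.1,-0.03],"twist":[0,0,0],"jaw":0.65},{"xyz":[0,0.1,-0.03],"twist":[0,0,0],"jaw":0.5},{"xyz":[0,0.1,-0.03],"twist":[0,0,0],"jaw":0.5},{"xyz":[0,0.1,-1.5],"twist":[0,0,0],"jaw":0.5},{"xyz":[0,0.1,-4.5],"twist":[0,0,0],"jaw":0.5},{"xyz":[-0.5,0.5,-7.5],"twist":[0,0,0],"jaw":0.5},{"xyz":[-1.5,2,-9],"twist":[0,0,0],"jaw":0.5}]}}

```text
time_s: 29.28
tool_pos: [0.5479, -0.1135, 0.3564]
tool_rot: [179.9, -0.3, 20.1]
force: [0.9, 0.4, 0.9]
grip_width: 0.043
grasp_force: 0.0
```

Request:
{"op": "servo_tool", "data": {"plan": [{"xyz":[-2,3,0],"twist":[0,0,0],"jaw":0.5},{"xyz":[-4,6.5,0],"twist":[0,0,0],"jaw":0.5},{"xyz":[-6,10,0],"twist":[0,0,0],"jaw":0.5},{"xyz":[-7.5,13.5,0],"twist":[0,0,0],"jaw":0.5},{"xyz":[-8.5,16.5,0],"twist":[0,0,0],"jaw":0.5},{"xyz":[-9,18,0],"twist":[0,0,0],"jaw":0.5},{"xyz":[-9,18,0],"twist":[0,0,0],"jaw":0.5},{"xyz":[-9,18,0],"twist":[0,0,0],"jaw":0.5}]}}

```text
time_s: 29.95
tool_pos: [0.5231, -0.3165, 0.3523]
tool_rot: [-179.9, -0.0, 19.8]
force: [0.4, 0.1, 0.0]
grip_width: 0.0437
grasp_force: 0.0
```

```bash
python3 snap.py top t4; python3 snap.py scene s5; python3 - <<'E'
from h import *
H["green"]=(50,95)
for f in ("top0","t4"):
    t=dict(np.load(f+".npz"))
    for n,q in (("yellow",(358,237)),("red",(330,277)),("green",(367,263))): print(f,n,atz(t,blob(t["img"],n,q,13,100,50)[0],.096).round(4))
a=cv2.imread("pics/s5.png")[190:350,210:410];b=cv2.imread("pics/t4.png")[180:340,150:400]
cv2.imwrite("pics/c9.png",np.hstack([cv2.resize(x,(400,400),interpolation=3) for x in(a,b)]))
E
```

```text
top0 yellow [ 0.6003 -0.0772  0.096 ]
top0 red [ 0.5317 -0.0281  0.096 ]
top0 green [ 0.5546 -0.093   0.096 ]
t4 yellow [ 0.5988 -0.076   0.096 ]
t4 red [ 0.5319 -0.0282  0.096 ]
t4 green [ 0.5536 -0.093   0.096 ]
```

View pics/c9.png

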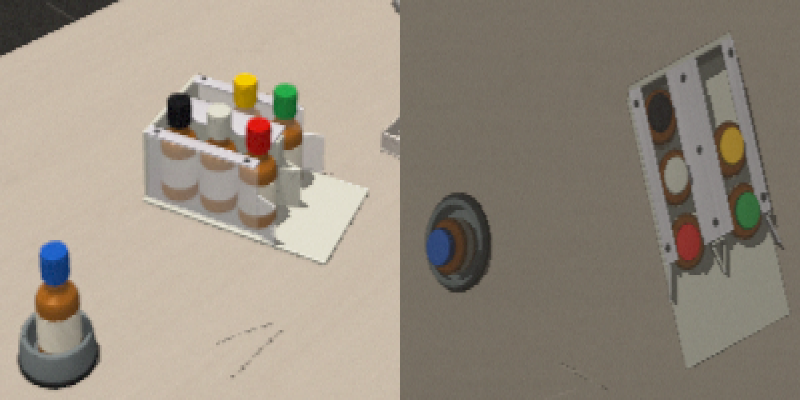

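All the bottles stand upright. Blue is in the holder, and green and yellow are within 2 mm of where they started, about (285,100) and (245,90) in the crop. The robot is clear, so I'm handing in.

```bash
python3 -c "
from cell import env
print(env.sign_off())"
```

```text
the job is handed in; nothing more can be done
None
```

The job is handed in at about 30 s of robot time: the blue-capped bottle stands in the holder, green and yellow are back in their lane within 2 mm of where they stood, and the black-capped bottle was never moved.

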